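Lay the filter carton down in its taped bay

ROBOT

A 7-joint arm with a two-finger parallel gripper is mounted at the origin on the work surface; the furniture and walls round the work are solid. World frame = base frame: x ahead of the robot, y to its left, z up, the work surface at z = 0. Lengths are in m, angles in rad, forces in N, time in s.
With the tool pointing down it reaches from about 0.425 to 0.875 m from the base axis. Payload 4.7 kg.
Tool frame: the origin (TCP) lies between the finger pads; the fingertips stand 8 mm ahead of it and the grasp point (between the pads) lies 11 mm behind it; z points along the fingers, y is the direction in which the jaws open and shut (so a half turn about z gives the same grasp; the last joint's range is limited). The gripper opens to 87 mm and grips with 3 to 60 N. Pads are 19 mm wide; open, the fingers measure 117 mm over their backs; the gripper's body (75 mm by 190 mm) begins 51 mm behind the grasp point.
Start: joints at [-1.331, 0.321, -0.07, 1.45, 0.023, 1.371, -0.057], TCP at [0.146, 0.634, 0.231] pointing down, gripper open.
Joint ranges: [-2.86, 2.86], [-0.3, 2.09], [-1.38, 1.24], [0.06, 2.45], [-1.56, 4.7], [0.09, 2.05], [-2.69, 2.69]. Speed limits (rad/s): [2.57, 2.57, 3.14, 3.14, 3.14, 3.14, 3.14].

INTERFACE

Orientations are given as a rotation vector (axis times angle).
In Python, from bench import ctrl, optics, ticket gives the robot as it stands.
- The arm moves only by the tool play_rows, never from a script. Its argument "motion" is a list of rows, each a list of 5 numbers: the closure, from 0 (fully open) to 1 (shut), then the shift along the tool's x, y, z in cm, then the turn about the tool's z in rad. In form: [[jaw, tx, ty, tz, spin], ...]. A call has 1 to 20 rows; each row shifts and turns the commanded pose from where the row before left it, along the tool's axes as they then stand; what a row does not reach is not made up. A row lasts 1/8 s, in which the tool goes at most 62.5 mm and 10.7 degrees, less where a joint would pass 70% of its speed; a pose out of reach is approached as far as the arm can. A call is refused whole if a number of a shift passes 6.25 or a number of a turn 0.188, either way. A call with a gripper value outside its range is refused whole. The fingers move at their own pace and stop on an object; "force" is the grip in N (left out, the last holds). Time passes only in rows, so rows that do not move let the fingers close. It gives the time, the measured TCP pose, the force and the opening at its end, in the units of the state.
- ctrl.get_state(): the state, without advancing time (a new reading comes with each control period).
- optics.get_image(name): name is "scene" or "top" or "wrist"; returns the picture (400x640x3 uint8, red, green, blue); there is no depth.
- optics.calibration(name): a dict with "K" (3x3 intrinsics, pixels), "pose" (4x4, takes a point from camera to world coordinates); the wrist camera has in their place "hand_eye" (4x4, takes a point from camera to tool coordinates, whose origin is the TCP and whose axes are the flange's). Camera axes: x right, y down, z forward; pixel columns grow to the right and rows downward; lengths in m; the calibration is good to about 2 mm. A picture is of the moment at which its call begins: read the wrist's pose just before it. calibration takes no time and is no camera call.
- ticket.close_job(): hands the job in, once; it reports no verdict.
The state is a dict: "time": time; "joint_positions": joint angles; "qd": joint speeds; "joint_torque": joint torques, N m; "position": TCP position; "tool_rot": TCP orientation; "ft_force": force on the tool from outside, world axes, zero at the start; "torque": the same for the moment, N m; "grip_width": opening from 0.0 (shut) to 1.0 (fully open).
Only numpy, scipy, OpenCV 4.12 (cv2) and the standard library are available. Lean on these libraries where they do the work, as an engineer would, in place of code of your own. Each camera call takes 0.05 s, during which the arm holds its last target.

TASK

The tall dark carton is to be stored lying down in the bay marked with blue tape. Topple it with a push high on its back so that it falls forward along the bay, flat on its broad face and inside the outline (resting on the tape is fine); then slide it forward by pushing its near end until its lid end sits flush against the metal stop bar, still inside the outline. Never lift it, and do not disturb the vial, the dropper bottle or the small white carton.

Things in the scene. Friction and masses are not known exactly. Their poses are not given: they have to be found in the camera images.
- bay: Bay fixed on the bench: strips of blue tape 10 mm wide, under 1 mm thick, on both long sides and the near end; a fixed metal stop bar 22 mm high and 90 mm wide at the far end. x runs along it towards the bar, y to its left, z up; origin on the bench top. Outer tape edges: y = -55 and +55 mm, x = -100 mm; the bar's near face is at x = +80 mm, its foot ends at +124 mm.
- carton: Tall dark carton, rigid, loose, 60 to 100 g: 26 mm thick (x), 52 wide (y), 105 tall (z). Origin: centre of underside. Starts upright at the bay's near end (bay x -83 to -58 mm), its x within 7 deg of the bay's. Tilted over 14 deg it falls by itself, turning about its front lower edge; lying (26 mm high) it then reaches 105 mm forward from there and slides easily.
- foot_left (a point): Point on the carton's underside at the left (+y) narrow side, midway through its thickness, 26 mm from the body origin.
- foot_right (a point): The same at the right (-y) narrow side.
- top_left (a point): Point on the carton's top, 105 mm above foot_left.
- top_right (a point): Point on the carton's top, 105 mm above foot_right.
- vial: Clear vial with a white cap, 25 mm across, 57 mm tall, loose, beside the bay; bystander. Origin: centre of its underside.
- dropper: Amber-coloured dropper bottle with a black top, 32 mm across, 100 mm tall, loose, beside the bay; bystander. Origin: centre of its underside.
- white_carton: Small white carton, 42 x 52 x 58 mm tall, loose, beside the bay; bystander. Origin: centre of its underside.
Mind the look-alikes: they are no part of the job. There is more than one size of the carton; the job needs the smallest.

How it is judged:
On the way:
1. the carton has fallen forward and lies flat inside the outline, its lid end not yet at the stop bar (angle between the x axis of carton and the z axis of bay, either way round below 0.1 rad and height (world z) of carton below 0.02 m and x of top_left in the frame of bay between 0.01 and 0.072 m and x of top_right in the frame of bay between 0.01 and 0.072 m and x of each of foot_left, foot_right, top_left, top_right in the frame of bay above -0.1 m and y of foot_left in the frame of bay between -0.055 and 0.055 m and y of foot_right in the frame of bay between -0.055 and 0.055 m and y of top_left in the frame of bay between -0.055 and 0.055 m and y of top_right in the frame of bay between -0.055 and 0.055 m), for 0.2 s.
At the end, for the whole second after the job is handed in: The carton lies at rest flat on a broad face (within 0.1 rad), both corners of its lid end within 5 mm of the stop bar, no corner past the outer edge of the blue tape; vial, dropper bottle and white carton are within 15 mm of where they stood (angle between the x axis of carton and the z axis of bay, either way round below 0.1 rad and height (world z) of carton below 0.02 m and x of each of top_left, top_right in the frame of bay above 0.01 m and x of each of foot_left, foot_right, top_left, top_right in the frame of bay above -0.1 m and y of foot_left in the frame of bay between -0.055 and 0.055 m and y of foot_right in the frame of bay between -0.055 and 0.055 m and y of top_left in the frame of bay between -0.055 and 0.055 m and y of top_right in the frame of bay between -0.055 and 0.055 m and x of each of top_left, top_right in the frame of bay above 0.075 m and linear speed of carton below 0.01 m/s and angular speed of carton below 0.1 rad/s and distance of each of vial, dropper, white_carton from where it was at the start of the episode below 0.015 m); the robot touches nothing.
It fails at once if the carton is lifted (underside centre above 30 mm) (height (world z) of carton above 0.03 m).
It fails at once if the carton is toppled by a push low down instead of high up (fingertips below about 25 mm) (angle between carton's own z axis and vertical between 0.22 and 1.2 rad and contact force between the fingers and carton above 0.3 N and height (world z) of the grasp point below 0.045 m).
It fails at once if the vial, the dropper bottle or the white carton is knocked over or shoved (angle between any of vial, dropper, white_carton's own z axis and vertical above 0.3 rad or distance of any of vial, dropper, white_carton from where it was at the start of the episode above 0.03 m).
It also fails if it takes over 48 s, if anything falls off the work surface, if the arm or the gripper's body presses on something with over 40 N, if the wrist force passes 120 N, or if a joint passes its speed limit or range.

## Working session

There is one attempt and no reset: what is moved stays moved. The work goes in short steps, Python scripts to look and compute and a tool call to move; the robot and the scene stay as the last step left them, time stands still between calls to the robot, and variables do not carry over. Pictures are saved under pics/ and viewed, and the job is handed in when it is done.

Besides the shell and the picture viewer there is one more tool, called after ">>>" by a JSON object that holds its "fn" and its "kwargs", one argument or row to a line. play_rows: Moves the arm, as the interface text tells. Its arguments: {"type":"object","properties":{"motion":{"type":"array"},"force":{"type":"number"}},"required":["motion"]}

```bash
mkdir -p pics; ls; python3 - <<'E'
from bench import ctrl, optics, ticket
import cv2
for n in("scene","top"):
    cv2.imwrite(f"pics/{n}0.png",optics.get_image(n)[:,:,::-1])
    c=optics.calibration(n); print(n,c["K"],c["pose"])
print(optics.calibration("wrist"))
print(ctrl.get_state())
E
```

```text
pics
scene [[507.56171531   0.         319.24052877]
 [  0.         507.56171531 195.38040587]
 [  0.           0.           1.        ]] [[-0.40549959 -0.63180452  0.66060058 -0.12146422]
 [-0.91409348  0.27886124 -0.29439687 -0.09252495]
 [ 0.00178538 -0.72322849 -0.69060651  0.72729768]
 [ 0.          0.          0.          1.        ]]
top [[435.40402043   0.         325.55604234]
 [  0.         435.40402043 198.80502208]
 [  0.           0.           1.        ]] [[ 2.80626695e-02 -9.96512307e-01  7.85856817e-02  4.28609481e-01]
 [-9.99606111e-01 -2.80018217e-02  1.87637197e-03 -3.85681392e-01]
 [ 3.30714491e-04 -7.86073837e-02 -9.96905597e-01  9.58008755e-01]
 [ 0.00000000e+00  0.00000000e+00  0.00000000e+00  1.00000000e+00]]
{'K': array([[298.84620631,   0.        , 318.26455456],
       [  0.        , 298.84620631, 197.48708207],
       [  0.        ,   0.        ,   1.        ]]), 'hand_eye': array([[ 7.30540097e-06, -9.64516534e-01, -2.64022453e-01,
         7.24874927e-02],
       [ 9.99999769e-01,  1.86658475e-04, -6.54223851e-04,
        -5.82108802e-05],
       [ 6.802
[... 167 characters left out ...]
0.1, 'joint_positions': array([-1.33092809,  0.32174534, -0.07006973,  1.45156393,  0.02260418,
        1.37079415, -0.05690926]), 'qd': array([ 8.54506901e-04, -2.03920142e-03,  7.42668231e-05, -5.54700219e-04,
       -1.77953534e-04, -1.32091701e-04,  1.23745331e-03]), 'joint_torque': array([-3.98309539e-04, -4.92572808e+01, -4.06023553e-01, -3.13399494e+01,
       -6.41465094e-02,  3.95774993e-02,  7.83518863e-05]), 'position': array([0.14545443, 0.63301855, 0.22956757]), 'tool_rot': array([-3.53864207e-01, -3.12150586e+00,  2.70456903e-03]), 'ft_force': array([0.42795259, 0.27380057, 0.22988841]), 'torque': array([ 0.0468014 , -0.00983046, -0.00436209]), 'grip_width': 0.9981689935450943}
```

View pics/scene0.png

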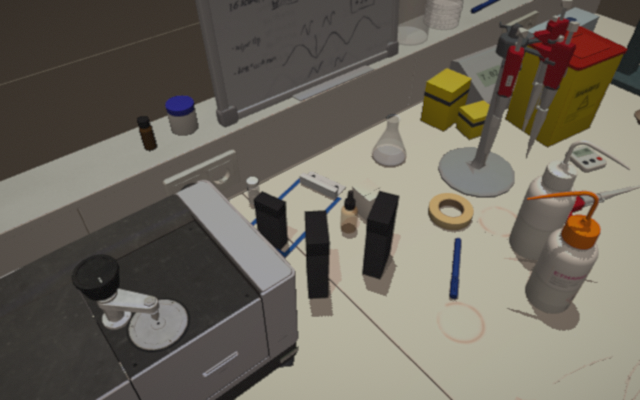

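View pics/top0.png

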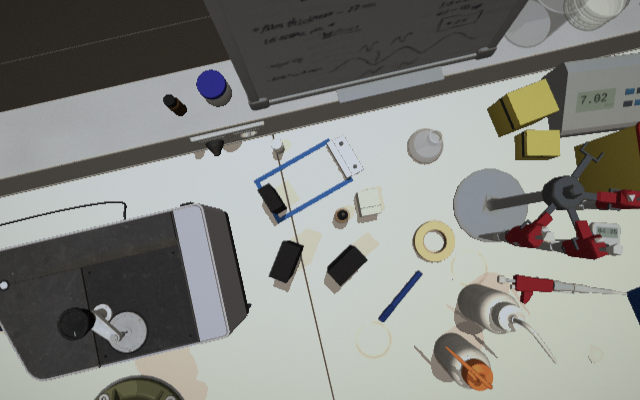

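Dark candidates: the carton in the bay's near end (scene 270,220 / top 272,198), a taller one at top (286,261), and another at top (347,265). The first one is the smallest and stands in the bay. I'll check it in a crop.

```bash
python3 - <<'E'
import cv2
t=cv2.imread("pics/top0.png")[120:240,230:390]; cv2.imwrite("pics/topc.png",cv2.resize(t,None,fx=5,fy=5,interpolation=cv2.INTER_CUBIC))
t=cv2.imread("pics/scene0.png")[160:280,230:390]; cv2.imwrite("pics/scenec.png",cv2.resize(t,None,fx=5,fy=5,interpolation=cv2.INTER_CUBIC))
E
```

```text
(no output)
```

View pics/topc.png

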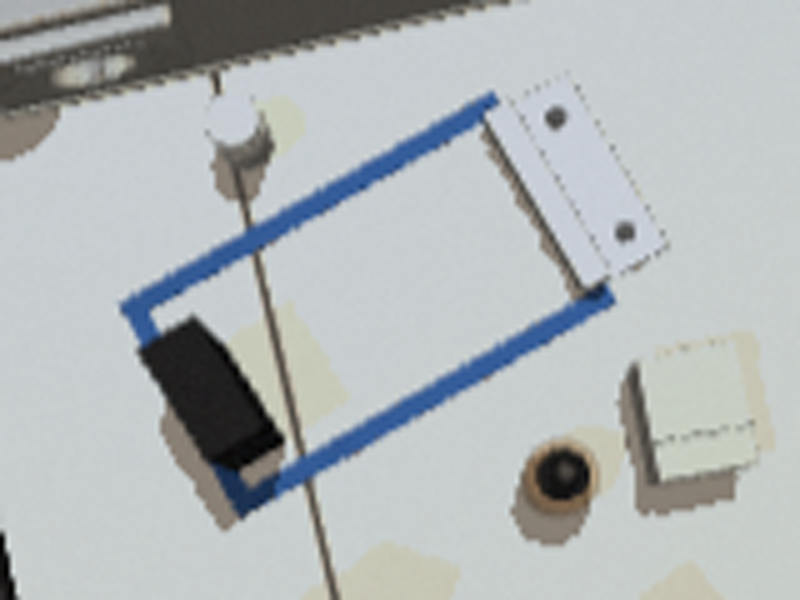

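View pics/scenec.png

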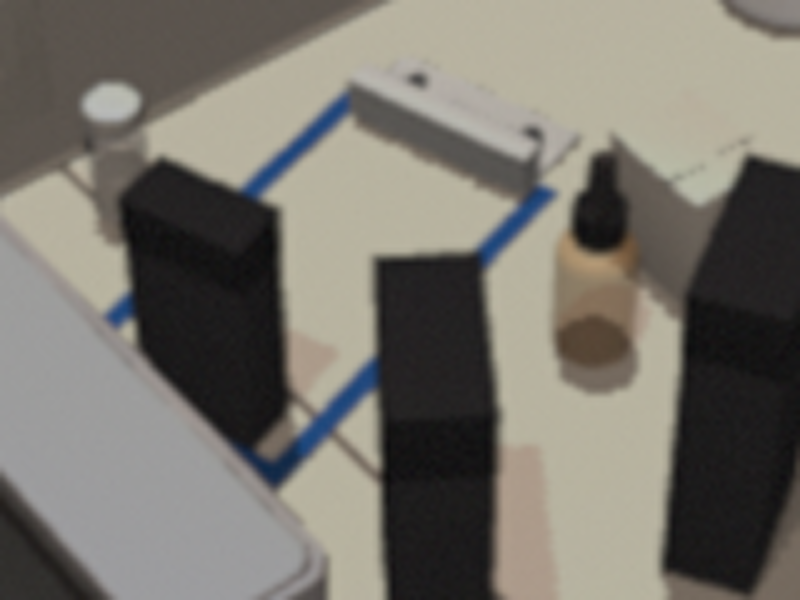

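```bash
cat > h.py <<'E'
import numpy as np,cv2
from bench import ctrl,optics
from scipy.spatial.transform import Rotation as R
def cam(n):
    c=optics.calibration(n)
    if n=="wrist":
        s=ctrl.get_state(); T=np.eye(4);T[:3,:3]=R.from_rotvec(s["tool_rot"]).as_matrix();T[:3,3]=s["position"]
        return c["K"],T@c["hand_eye"]
    return c["K"],c["pose"]
def ray(n,uv,P=None):
    K,T=P or cam(n); d=T[:3,:3]@np.linalg.solve(K,[uv[0],uv[1],1]); return T[:3,3],d
def onz(n,uv,z,P=None):
    o,d=ray(n,uv,P); return o+d*(z-o[2])/d[2]
def proj(n,p,P=None):
    K,T=P or cam(n); q=K@(T[:3,:3].T@(np.array(p)-T[:3,3])); return q[:2]/q[2]
def tri(a,b):
    (o1,d1),(o2,d2)=a,b; d1=d1/np.linalg.norm(d1);d2=d2/np.linalg.norm(d2)
    A=np.c_[d1,-d2]; t=np.linalg.lstsq(A,o2-o1,rcond=None)[0]
    p,q=o1+d1*t[0],o2+d2*t[1]; return (p+q)/2,np.linalg.norm(p-q)
E
python3 - <<'E'
from h import *
np.set_printoptions(precision=4,suppress=True)
im=cv2.imread("pics/top0.png"); hsv=cv2.cvtColor(im,cv2.COLOR_BGR2HSV)
m=cv2.inRange(hsv,(100,120,80),(125,255,255)); m[:130]=0;m[225:]=0;m[:,:240]=0;m[:,370:]=0
ys,xs=np.nonzero(m); pts=np.c_[xs,ys].astype(np.float32)
W=np.array([onz("top",p,0) for p in pts])[:,:2]
r=cv2.minAreaRect((W*1000).astype(np.float32)); print(r, cv2.boxPoints(r))
L=lambda u,v:np.array([230+u/5-.4,120+v/5-.4])
for n,p in dict(nl=(120,308),nr=(240,518),fl=(497,92),fr=(615,298)).items(): print(n,onz("top",L(*p),0))
g=lambda f,x0,y0,x1,y1,s,o:cv2.imwrite(o,np.clip(cv2.resize(cv2.imread(f)[y0:y1,x0:x1],None,fx=s,fy=s,interpolation=cv2.INTER_CUBIC).astype(float)*4,0,255))
g("pics/top0.png",250,175,300,225,12,"pics/tb.png")
g("pics/scene0.png",245,185,295,255,8,"pics/sb.png")
E
```

```text
((544.2841796875, -332.9759826660156), (107.97775268554688, 190.36727905273438), 31.44666290283203) [[ 448.5671 -279.9386]
 [ 547.8826 -442.3459]
 [ 640.0012 -386.0134]
 [ 540.6858 -223.6061]]
nl [ 0.5387 -0.2235  0.    ]
nr [ 0.4474 -0.2801  0.    ]
fl [ 0.6404 -0.3877  0.    ]
fr [ 0.5494 -0.4425  0.    ][ WARN:0@2.274] global loadsave.cpp:1063 imwrite_ Unsupported depth image for selected encoder is fallbacked to CV_8U.
```

View pics/tb.png

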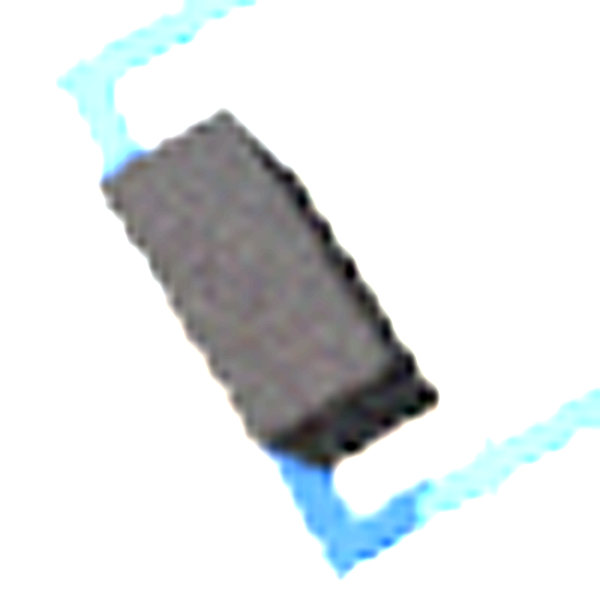

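View pics/sb.png

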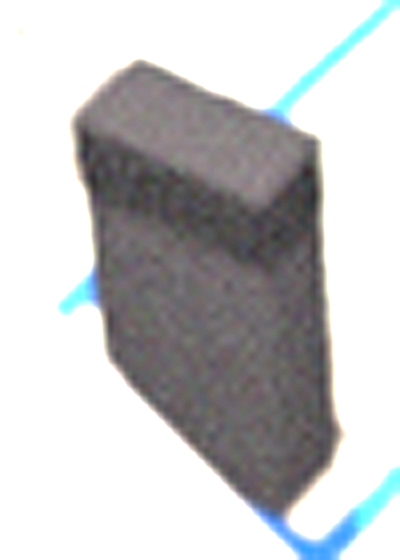

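```bash
python3 - <<'E'
from h import *
g=lambda f,x0,y0,x1,y1,s,o:cv2.imwrite(o,cv2.convertScaleAbs(cv2.resize(cv2.imread(f)[y0:y1,x0:x1],None,fx=s,fy=s,interpolation=cv2.INTER_CUBIC),alpha=1.6))
g("pics/top0.png",150,120,350,340,2.7,"pics/tm.png")
g("pics/scene0.png",160,150,400,370,2.7,"pics/sm.png")
E
```

```text
(no output)
```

View pics/tm.png

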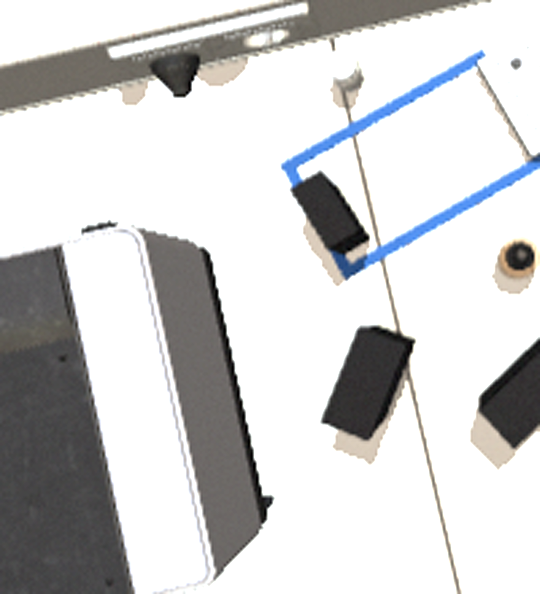

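View pics/sm.png

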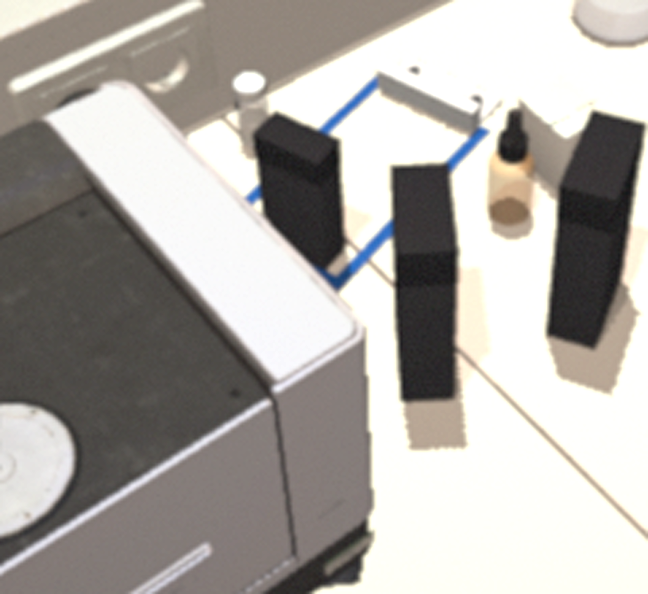

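```bash
cat >> h.py <<'E'
th=np.radians(-58.3); B0=np.array([.5465,-.3369]); BR=np.array([[np.cos(th),-np.sin(th)],[np.sin(th),np.cos(th)]])
def bay(p): p=np.array(p); return np.r_[(BR.T@(p[:2]-B0)),p[2:]]
def wor(b): b=np.array(b); return np.r_[BR@b[:2]+B0,b[2:]]
E
python3 - <<'E'
from h import *
np.set_printoptions(precision=4,suppress=True)
T=lambda u,v:(150+u/2.7-.3,120+v/2.7-.3)
S=lambda u,v:(160+u/2.7-.3,150+v/2.7-.3)
def t(n,a,b):
    p,e=tri(ray("top",T(*a)),ray("scene",S(*b))); print(n,p,"bay",bay(p),"err",e)
t("mach far",(133,228),(128,84)); t("mach near",(213,577),(362,330))
t("vial cap",(347,76),(250,80)); t("dropper top",(519,257),(515,117))
t("c2 top corner",(412,342),(455,247)); 
t("wall outlet lowR",(308,4),(203,3))
L=lambda u,v:np.array([230+u/5-.4,120+v/5-.4])
for n,p,z in [("bar nearface R",(608,283),.022),("barL",(485,118),.022),("vialcap",(237,118),.057),("dropper",(563,472),.1),("wc a",(640,368),.058),("wc b",(655,477),.058),("wc c",(755,445),.058),("wc d",(740,340),.058)]: print(n,bay(onz("top",L(*p),z)))
C=lambda u,v:(250+u/12-.46,175+v/12-.46)
print("carton top")
for n,p in [("nl",(102,182)),("fl",(222,110)),("fr",(390,360)),("nr",(265,445))]: print(n,bay(onz("top",C(*p),.105)))
print("bottom fr",bay(onz("top",C(437,398),0)),"bottom nr",bay(onz("top",C(325,468),0)))
D=lambda u,v:(245+u/8-.44,185+v/8-.44)
for n,p in [("nl",(75,120)),("fl",(138,60)),("fr",(318,140)),("nr",(262,205))]: print(n,"scene",bay(onz("scene",D(*p),.105)))
# wall edge base
for p in [(0,110),(490,0)]:
    print("wall", onz("top",T(*p),0),bay(onz("top",T(*p),0)))
E
```

```text
mach far [ 0.4716 -0.1685  0.2109] bay [-0.1826  0.0247  0.2109] err 0.0032510834979343653
mach near [ 0.2565 -0.2268  0.2105] bay [-0.2461 -0.1889  0.2105] err 0.001966228855697325
vial cap [ 0.6046 -0.2781  0.064 ] bay [-0.0195  0.0803  0.064 ] err 0.00983227362305322
dropper top [ 0.4659 -0.4169  0.095 ] bay [ 0.0257 -0.1106  0.095 ] err 0.0012160247952362792
c2 top corner [ 0.3999 -0.3406  0.0674] bay [-0.0739 -0.1267  0.0674] err 0.0025839063757007747
wall outlet lowR [ 0.646  -0.2569  0.1122] bay [-0.0157  0.1267  0.1122] err 0.001714527020750421
bar nearface R [ 0.0895 -0.0476  0.022 ]
barL [0.0797 0.0418 0.022 ]
vialcap [-0.014   0.0876  0.057 ]
dropper [ 0.027 -0.11   0.1  ]
wc a [ 0.0788 -0.0879  0.058 ]
wc b [ 0.0612 -0.1301  0.058 ]
wc c [ 0.1038 -0.1394  0.058 ]
wc d [ 0.1207 -0.0987  0.058 ]
carton top
nl [-0.0925  0.0143  0.105 ]
fl [-0.0696  0.0148  0.105 ]
fr [-0.0661 -0.0348  0.105 ]
nr [-0.0906 -0.0367  0.105 ]
bottom fr [-0.0677 -0.034   0.    ] bottom nr [-0.0918 -0.0349  0.    ]
nl scene [-0.0943  0.0159  0.105 ]
fl scene [-0.0714  0.0166  0.105 ]
fr scene [-0.069 -0.032  0.105]
nr scene [-0.0918 -0.0342  0.105 ]
wall [0.5786 0.0092 0.    ] [-0.2775  0.2092  0.    ]
wall [ 0.6821 -0.3915  0.    ] [0.1177 0.0867 0.    ]
```

```bash
python3 - <<'E'
from h import *
cv2.imwrite("pics/w0.png",optics.get_image("wrist")[:,:,::-1])
np.set_printoptions(precision=4,suppress=True)
# grinder top, triangulated
print(tri(ray("top",(75,322)),ray("scene",(97,272))))
print("start",wor([-.115,-.01]),wor([-.2,.0]))
E
```

```text
(array([ 0.2847, -0.0119,  0.2893]), np.float64(0.0006938822272982419))
start [ 0.4776 -0.2443] [ 0.4414 -0.1667]
```

View pics/w0.png

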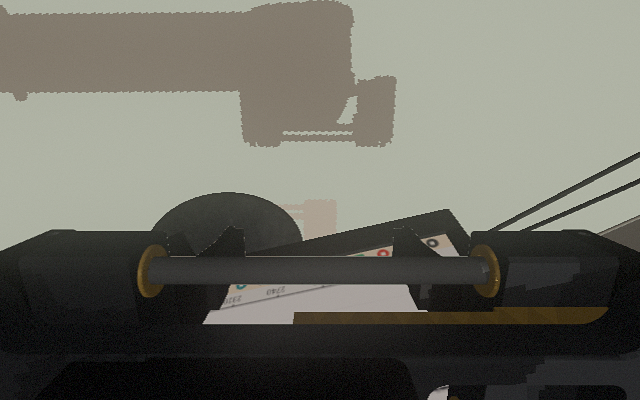

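>>> {"fn": "play_rows", "kwargs": {
  "motion": [
    [1,0,0,-4.4,0.158],
    [1,0,0,-4.4,0.158],
    [1,0,0,-4.4,0.158],
    [1,0,0,-4.4,0.158],
    [1,0,0,-4.4,0.158],
    [1,0,0,0,0]
  ],
  "force": 20
}}

```text
time: 0.9
position: [0.1457, 0.6344, 0.4547]
tool_rot: [-1.528, -2.743, -0.011]
ft_force: [0.7, 0.4, 0.6]
grip_width: 0.398
```

>>> {"fn": "play_rows", "kwargs": {
  "motion": [
    [1,-4.6,0.6,0,0],
    [1,-4.6,0.6,0,0],
    [1,-4.6,0.6,0,0],
    [1,-4.6,0.6,0,0],
    [1,-4.6,0.6,0,0],
    [1,-4.6,0.6,0,0],
    [1,-4.6,0.6,0,0],
    [1,-4.6,0.6,0,0],
    [1,-4.6,0.6,0,0],
    [1,-4.6,0.6,0,0],
    [1,0,0,0,0]
  ]
}}

```text
time: 2.28
position: [0.4412, 0.2698, 0.4495]
tool_rot: [1.538, 2.739, -0.003]
ft_force: [-0.0, -0.1, 0.0]
grip_width: 0.005
```

```bash
python3 - <<'E'
from h import *
s=ctrl.get_state(); print(s["time"],bay(s["position"]),s["joint_positions"])
E
```

```text
2.275 [-0.57150099  0.22921729  0.44952029] [-0.95593568  0.01600493  0.36292809  1.37375109 -0.00430005  1.7542581
 -0.04620433]
```

>>> {"fn": "play_rows", "kwargs": {
  "motion": [
    [1,-4.3,-2.4,0,0],
    [1,-4.3,-2.4,0,0],
    [1,-4.3,-2.4,0,0],
    [1,-4.3,-2.4,0,0],
    [1,-4.3,-2.4,0,0],
    [1,-4.3,-2.4,0,0],
    [1,-4.3,-2.4,0,0],
    [1,-4.3,-2.4,0,0],
    [1,-4.3,-2.4,0,0],
    [1,-4.0,-2.4,0,0],
    [1,0,0,0,0]
  ]
}}

```text
time: 3.65
position: [0.4587, -0.2183, 0.4497]
tool_rot: [-1.536, -2.74, 0.002]
ft_force: [-0.2, 0.7, -0.3]
grip_width: 0.003
```

```bash
cat > look.py <<'E'
from h import *
import sys
tag=sys.argv[1]
s=ctrl.get_state(); print(s["time"],"bay",bay(s["position"]).round(4),s["joint_positions"].round(2),"F",s["ft_force"].round(2),"grip",s["grip_width"])
R_=R.from_rotvec(s["tool_rot"]).as_matrix(); print("toolx bay deg",np.degrees(np.arctan2(*(BR.T@R_[:2,0])[::-1])).round(2))
P=cam("wrist")
for n in sys.argv[2:]: cv2.imwrite(f"pics/{n}_{tag}.png",optics.get_image(n)[:,:,::-1])
E
python3 look.py a scene top wrist
```

```text
3.65 bay [-0.147  -0.0123  0.4497] [-0.6  -0.04  0.97  1.41  0.03  1.76  0.92] F [-0.19  0.72 -0.35] grip 0.002795610229298276
toolx bay deg 179.75
```

View pics/scene_a.png

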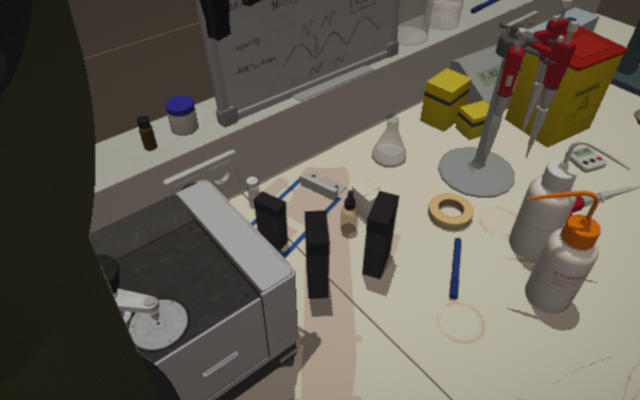

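View pics/wrist_a.png

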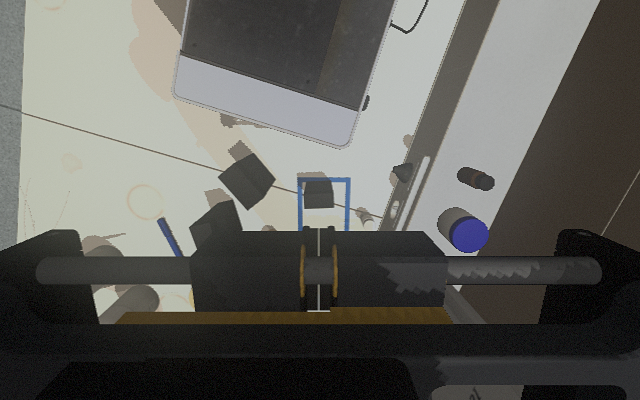

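>>> {"fn": "play_rows", "kwargs": {
  "motion": [
    [1,-1.1,0.1,4,0],
    [1,-1.1,0.1,4,0],
    [1,-1.0,0,4,0],
    [1,0,0,4,0],
    [1,0,0,4,0],
    [1,0,0,2,0],
    [1,0,0,0,0]
  ]
}}

```text
time: 4.68
position: [0.4782, -0.2385, 0.2288]
tool_rot: [-1.521, -2.745, 0.0]
ft_force: [0.3, -0.4, 0.1]
grip_width: 0.006
```

```bash
python3 look.py b scene top
```

```text
4.675 bay [-0.1196 -0.0064  0.2288] [-0.54  0.1   1.02  1.77 -0.09  1.33  1.06] F [ 0.29 -0.37  0.1 ] grip 0.005974777478892595
toolx bay deg -179.69
```

View pics/scene_b.png

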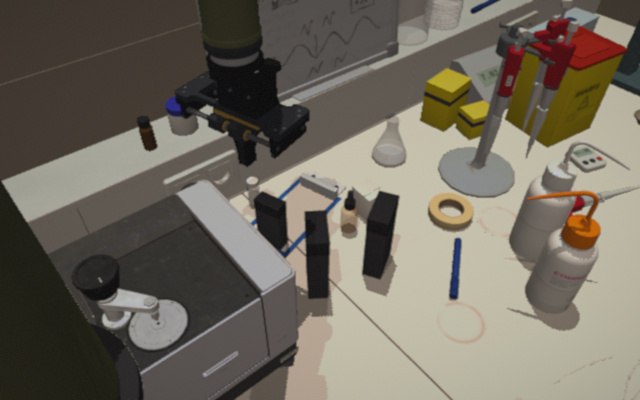

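View pics/top_b.png

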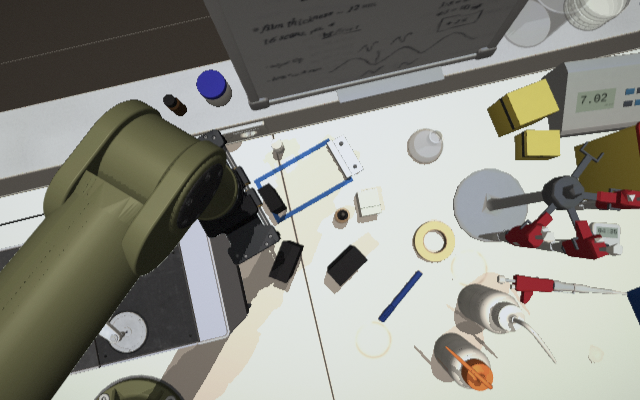

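```bash
python3 - <<'E'
from h import *
im=cv2.imread("pics/top0.png")[235:290,260:310]
cv2.imwrite("pics/c2.png",cv2.convertScaleAbs(cv2.resize(im,None,fx=10,fy=10,interpolation=cv2.INTER_CUBIC),alpha=4))
E
```

```text
(no output)
```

View pics/c2.png

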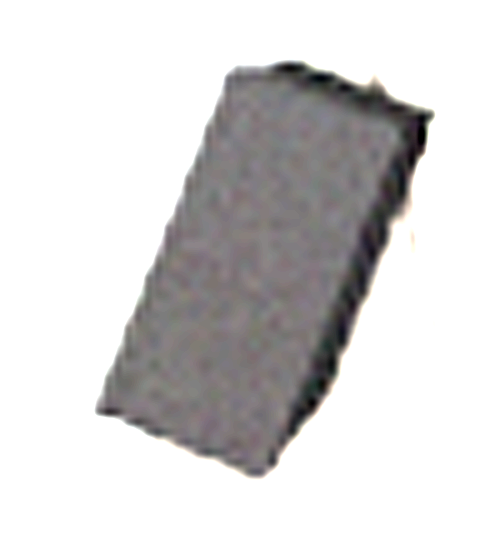

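```bash
python3 - <<'E'
from h import *
np.set_printoptions(precision=4,suppress=True)
C=lambda u,v:(260+u/10-.45,235+v/10-.45); S=lambda u,v:np.array([230+u/5-.4,160+v/5-.4])
for a,b in [((230,70),(375,260)),((400,125),(483,255)),((265,475),(492,410)),((98,408),(388,425))]:
    p,e=tri(ray("top",C(*a)),ray("scene",S(*b))); print(bay(p),e)
E
```

```text
[-0.0979 -0.0985  0.1436] 0.0021850927020679286
[-0.0752 -0.124   0.1417] 0.00023725613335397744
[-0.1295 -0.1658  0.1439] 0.0037785929168564704
[-0.1503 -0.1406  0.1403] 0.0018795194696455263
```

>>> {"fn": "play_rows", "kwargs": {
  "motion": [
    [1,0,-0.3,3.5,0],
    [1,0,0,3.5,0],
    [1,0,0,3.5,0],
    [1,0,0,2.6,0],
    [1,0,0,0,0],
    [1,0,0,0,0]
  ]
}}

```text
time: 5.52
position: [0.4774, -0.2432, 0.1012]
tool_rot: [1.526, 2.743, 0.001]
ft_force: [-0.1, 0.3, -0.5]
grip_width: 0.007
```

```bash
python3 look.py c scene top wrist; python3 - <<'E'
import cv2
for n in("scene_c","top_c"):
    im=cv2.imread(f"pics/{n}.png")[120:280,190:390]; cv2.imwrite(f"pics/{n}z.png",cv2.convertScaleAbs(cv2.resize(im,None,fx=3.5,fy=3.5,interpolation=cv2.INTER_CUBIC),alpha=1.8))
E
```

```text
5.525 bay [-0.116  -0.0096  0.1012] [-0.44  0.27  0.99  1.92 -0.26  1.08  1.2 ] F [-0.12  0.27 -0.54] grip 0.007175282277691427
toolx bay deg -179.86
```

View pics/scene_cz.png

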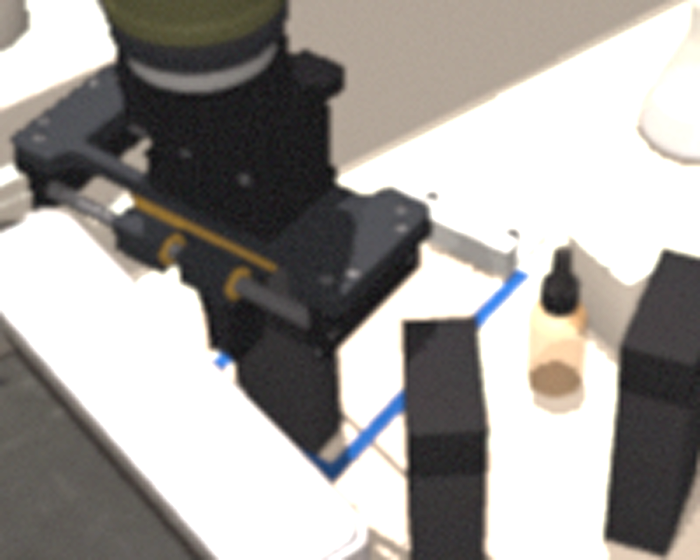

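View pics/top_cz.png

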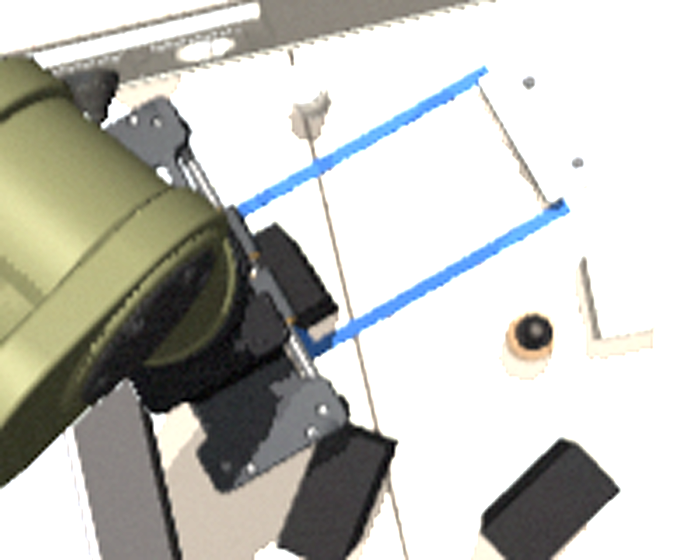

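View pics/wrist_c.png

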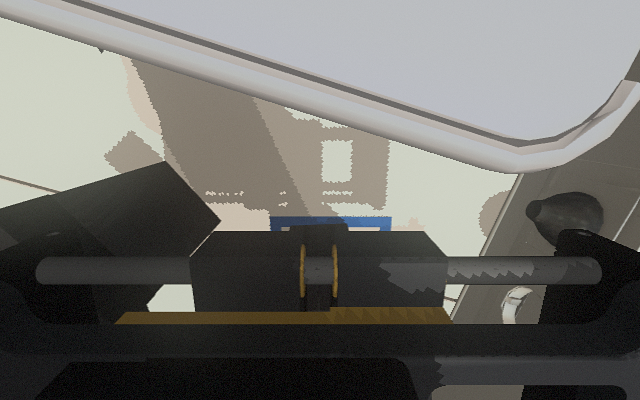

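>>> {"fn": "play_rows", "kwargs": {
  "motion": [
    [1,-0.9,0,0.3,0],
    [1,-0.9,0,0,0],
    [1,-0.9,0,0,0],
    [1,-0.9,0,0,0]
  ]
}}

```text
time: 6.18
position: [0.4953, -0.2743, 0.0965]
tool_rot: [-1.528, -2.745, 0.001]
ft_force: [-0.2, -0.7, 0.1]
grip_width: 0.004
```

```bash
python3 look.py d scene; python3 - <<'E'
import cv2
for n in("scene_d",):
    im=cv2.imread(f"pics/{n}.png")[120:280,190:390]; cv2.imwrite(f"pics/{n}z.png",cv2.convertScaleAbs(cv2.resize(im,None,fx=3.5,fy=3.5,interpolation=cv2.INTER_CUBIC),alpha=1.8))
E
```

```text
6.175 bay [-0.0801 -0.0107  0.0965] [-0.34  0.36  0.96  1.85 -0.33  1.1   1.29] F [-0.17 -0.67  0.14] grip 0.004186271393749099
toolx bay deg -179.92
```

View pics/scene_dz.png

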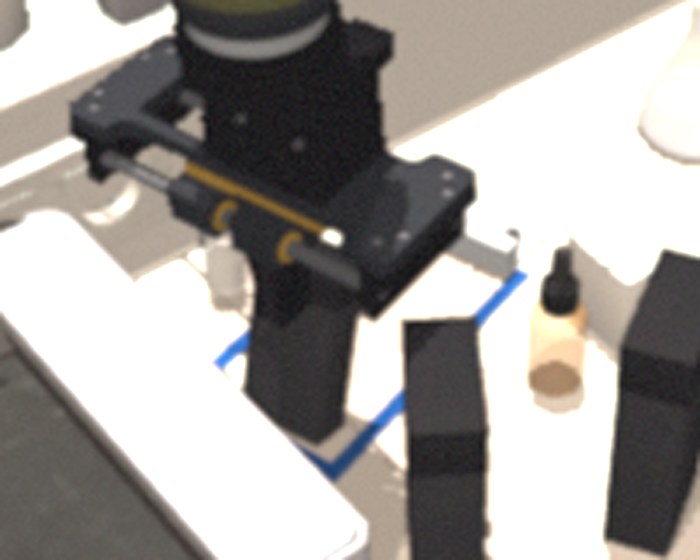

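>>> {"fn": "play_rows", "kwargs": {
  "motion": [
    [1,-0.9,0,0,0],
    [1,-0.9,0,0,0],
    [1,-0.9,0,0,0],
    [1,-0.9,0,0,0],
    [1,0,0,0,0],
    [1,0,0,0,0],
    [1,0,0,0,0]
  ]
}}

```text
time: 7.1
position: [0.5139, -0.3037, 0.0965]
tool_rot: [-1.527, -2.745, -0.001]
ft_force: [0.3, 0.1, 0.5]
grip_width: 0.003
```

```bash
python3 look.py e scene top; python3 - <<'E'
import cv2
for n in("scene_e","top_e"):
    im=cv2.imread(f"pics/{n}.png")[120:280,190:390]; cv2.imwrite(f"pics/{n}z.png",cv2.convertScaleAbs(cv2.resize(im,None,fx=3.5,fy=3.5,interpolation=cv2.INTER_CUBIC),alpha=1.8))
E
```

```text
7.1 bay [-0.0454 -0.0103  0.0965] [-0.26  0.44  0.93  1.77 -0.39  1.13  1.35] F [0.26 0.09 0.46] grip 0.003217461158051102
toolx bay deg -179.89
```

View pics/scene_ez.png

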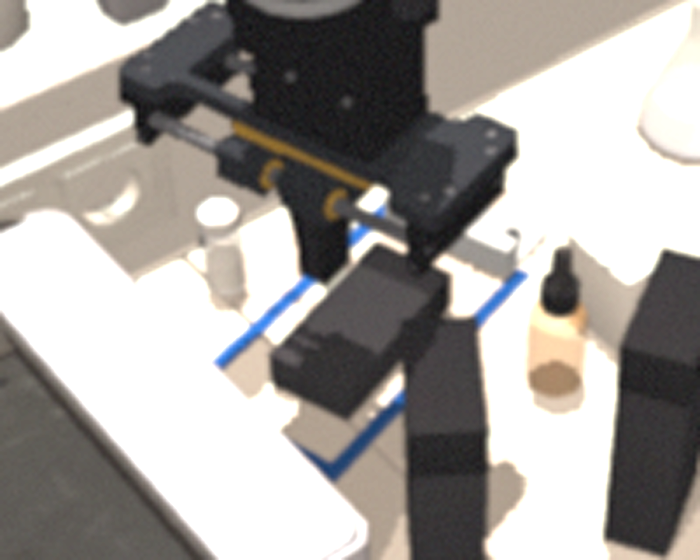

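View pics/top_ez.png

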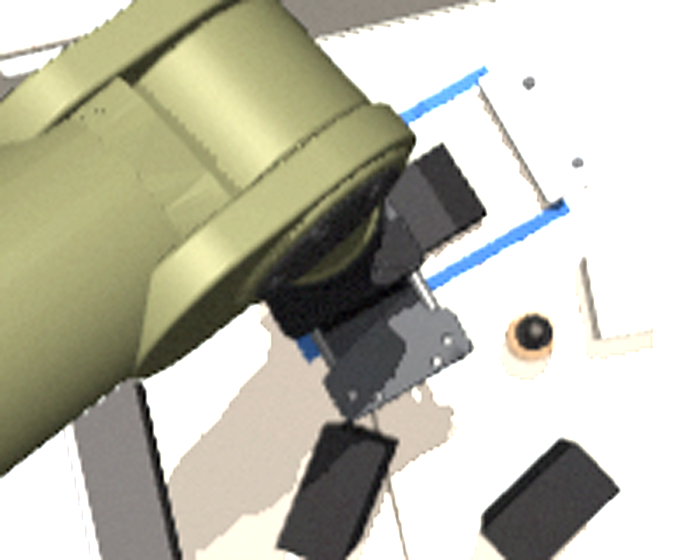

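```bash
python3 - <<'E'
import cv2
im=cv2.imread("pics/scene_e.png")[180:245,260:330]; cv2.imwrite("pics/e1.png",cv2.convertScaleAbs(cv2.resize(im,None,fx=8,fy=8,interpolation=cv2.INTER_CUBIC),alpha=4))
im=cv2.imread("pics/top_e.png")[155:200,295:335]; cv2.imwrite("pics/e2.png",cv2.convertScaleAbs(cv2.resize(im,None,fx=12,fy=12,interpolation=cv2.INTER_CUBIC),alpha=4))
E
```

```text
(no output)
```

View pics/e1.png

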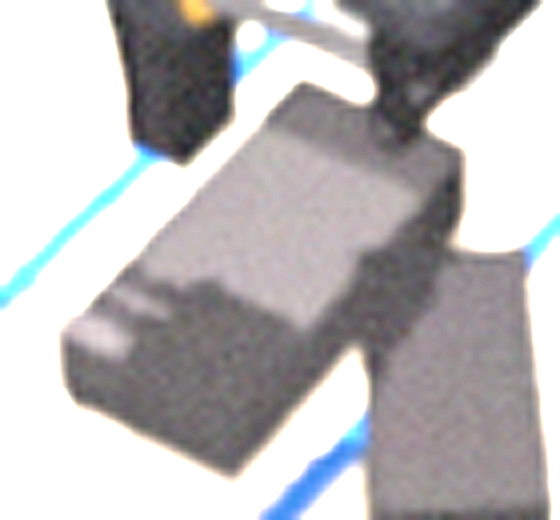

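View pics/e2.png

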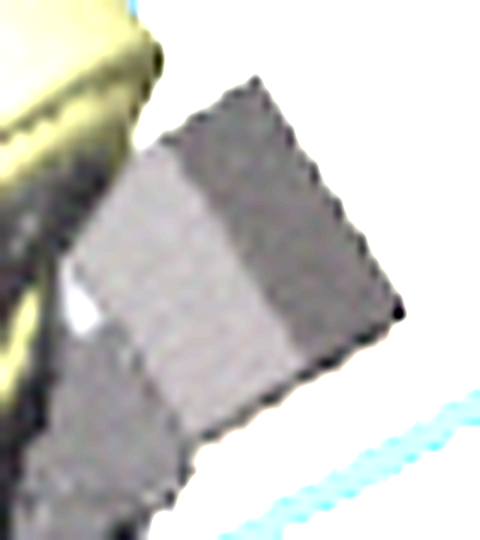

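```bash
python3 - <<'E'
from h import *
np.set_printoptions(precision=4,suppress=True)
S=lambda u,v:(260+u/8-.44,180+v/8-.44); T=lambda u,v:(295+u/12-.46,155+v/12-.46)
for n,p,z in [("near L top",(63,335),.026),("near R bottom",(232,475),0),("near L bot",(75,398),0),("lid L top",(303,82),.026),("lid R top",(463,152),.026)]: print(n,bay(onz("scene",S(*p),z)))
for n,p,z in [("lid L top",(257,78),.026),("lid R top",(400,310),.026)]: print("top",n,bay(onz("top",T(*p),z)))
E
```

```text
near L top [-0.0668  0.0144  0.026 ]
near R bottom [-0.0617 -0.0306  0.    ]
near L bot [-0.0634  0.0157  0.    ]
lid L top [0.0364 0.0193 0.026 ]
lid R top [ 0.0384 -0.0285  0.026 ]
top lid L top [0.0398 0.0188 0.026 ]
top lid R top [ 0.041  -0.0305  0.026 ]
```

>>> {"fn": "play_rows", "kwargs": {
  "motion": [
    [1,1.2,0.3,-0.3,0],
    [1,1.2,0.3,0,0],
    [1,1.2,0.3,0,0],
    [1,1.2,0.2,0,0],
    [1,0,0,0,-0.175],
    [1,0,0,0,-0.175],
    [1,0,0,0,-0.175],
    [1,0,0,0,0],
    [1,0,0,0,0]
  ]
}}

```text
time: 8.32
position: [0.4979, -0.2572, 0.0996]
tool_rot: [0.767, 3.046, 0.0]
ft_force: [-0.6, 0.2, -1.0]
grip_width: 0.006
```

```bash
python3 look.py f scene top; python3 - <<'E'
import cv2
for n in("scene_f","top_f"):
    im=cv2.imread(f"pics/{n}.png")[120:280,190:390]; cv2.imwrite(f"pics/{n}z.png",cv2.convertScaleAbs(cv2.resize(im,None,fx=3.5,fy=3.5,interpolation=cv2.INTER_CUBIC),alpha=1.8))
E
```

```text
8.325 bay [-0.0933  0.0005  0.0996] [-0.31  0.31  0.86  1.86 -0.27  1.09  1.73] F [-0.59  0.17 -0.97] grip 0.006499521090319309
toolx bay deg -149.98
```

View pics/scene_fz.png

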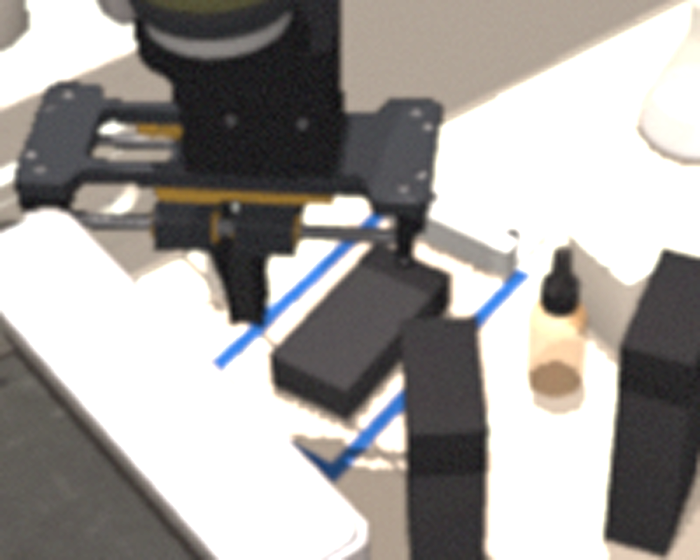

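View pics/top_fz.png

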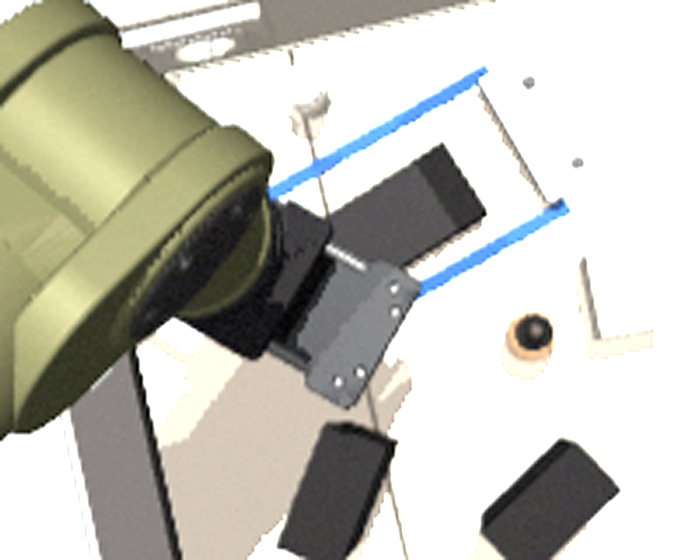

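```bash
python3 - <<'E'
from h import *
from scipy.optimize import least_squares
import itertools
D=[([-1.33092809,0.32174534,-0.07006973,1.45156393,0.02260418,1.37079415,-0.05690926],[.14545,.63302,.22957]),
([-0.95593568,0.01600493,0.36292809,1.37375109,-0.00430005,1.7542581,-0.04620433],[.4412,.2698,.4495]),
([-0.6,-0.04,0.97,1.41,0.03,1.76,0.92],[.4587,-.2183,.4497]),
([-0.54,0.1,1.02,1.77,-0.09,1.33,1.06],[.4782,-.2385,.2288]),
([-0.44,0.27,0.99,1.92,-0.26,1.08,1.2],[.4774,-.2432,.1012]),
([-0.26,0.44,0.93,1.77,-0.39,1.13,1.35],[.5139,-.3037,.0965])]
s=ctrl.get_state(); D.append((list(s["joint_positions"]),list(s["position"])))
best=None
for sg in itertools.product([1,-1],repeat=4):
    def fk(q,p,full=False):
        d1,a,b,c,ae,ye=p[:6]; 
        M=R.from_euler('z',sg[0]*q[0]+p[6])*R.from_euler('y',q[1]); sh=np.array([0,0,d1])
        M=M*R.from_euler('z',sg[1]*q[2]); el=sh+M.apply([ae,0,a])
        M=M*R.from_euler('y',sg[3]*q[3]); M2=M*R.from_euler('z',sg[2]*q[4]); wr=el+M2.apply([ye,0,b])
        t=wr+(M2*R.from_euler('y',q[5])).apply([0,0,c])
        return (sh,el,wr,t) if full else t
    for y0 in (0,np.pi):
        f=lambda p:np.concatenate([fk(q,p)-x for q,x in D])
        r=least_squares(f,[.3,.4,.4,.3,0,0,y0])
        if best is None or r.cost<best[0]: best=(r.cost,sg,r.x,fk(D[-1][0],r.x,True),np.abs(r.fun).max())
print(best)
E
```

```text
(np.float64(5.5742212453646895e-05), (-1, -1, 1, 1), array([-0.09476305,  0.43018518,  0.49802479, -0.0121254 ,  0.02604457,
       -0.01204287, -0.041199  ]), (array([ 0.        ,  0.        , -0.09476305]), array([0.14853132, 0.01982334, 0.30931997]), array([ 0.49558581, -0.2612862 ,  0.08862938]), array([ 0.49854814, -0.25666005,  0.09943903])), np.float64(0.005592340563571885))
```

>>> {"fn": "play_rows", "kwargs": {
  "motion": [
    [1,0,0,2.0,0],
    [1,0,0,2.0,0],
    [1,0,0,2.0,0],
    [1,0,0,1.5,0],
    [1,0,0,0.6,0],
    [1,0,0,0,0]
  ]
}}

```text
time: 9.18
position: [0.4978, -0.2577, 0.0182]
tool_rot: [-0.763, -3.047, 0.0]
ft_force: [0.5, 0.2, -0.1]
grip_width: 0.004
```

```bash
python3 look.py g scene; python3 - <<'E'
import cv2
for n in("scene_g",):
    im=cv2.imread(f"pics/{n}.png")[120:280,190:390]; cv2.imwrite(f"pics/{n}z.png",cv2.convertScaleAbs(cv2.resize(im,None,fx=3.5,fy=3.5,interpolation=cv2.INTER_CUBIC),alpha=1.8))
E
```

```text
9.175 bay [-0.093   0.0002  0.0182] [-0.24  0.43  0.8   1.92 -0.38  0.95  1.81] F [ 0.54  0.21 -0.08] grip 0.004048775429506352
toolx bay deg -149.84
```

View pics/scene_gz.png

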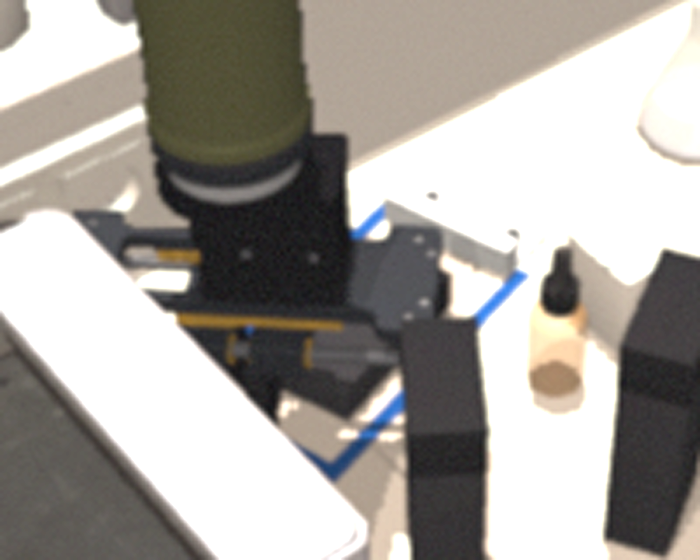

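>>> {"fn": "play_rows", "kwargs": {
  "motion": [
    [1,-0.433,-0.25,0,0],
    [1,-0.433,-0.25,0,0],
    [1,-0.433,-0.25,0,0],
    [1,-0.433,-0.25,0,0],
    [1,-0.433,-0.25,0,0],
    [1,-0.433,-0.25,0,0],
    [1,-0.433,-0.25,0,0],
    [1,-0.433,-0.25,0,0],
    [1,0,0,0,0]
  ]
}}

```text
time: 10.35
position: [0.5193, -0.2922, 0.0186]
tool_rot: [0.764, 3.047, -0.001]
ft_force: [-0.7, -0.6, 0.3]
grip_width: 0.003
```

```bash
python3 look.py h scene top; python3 - <<'E'
import cv2
for n in("scene_h","top_h"):
    im=cv2.imread(f"pics/{n}.png")[120:280,190:390]; cv2.imwrite(f"pics/{n}z.png",cv2.convertScaleAbs(cv2.resize(im,None,fx=3.5,fy=3.5,interpolation=cv2.INTER_CUBIC),alpha=1.8))
E
```

```text
10.35 bay [-0.0523  0.0004  0.0186] [-0.16  0.5   0.78  1.83 -0.41  0.98  1.87] F [-0.72 -0.62  0.26] grip 0.0028060424029293547
toolx bay deg -149.84
```

View pics/top_hz.png

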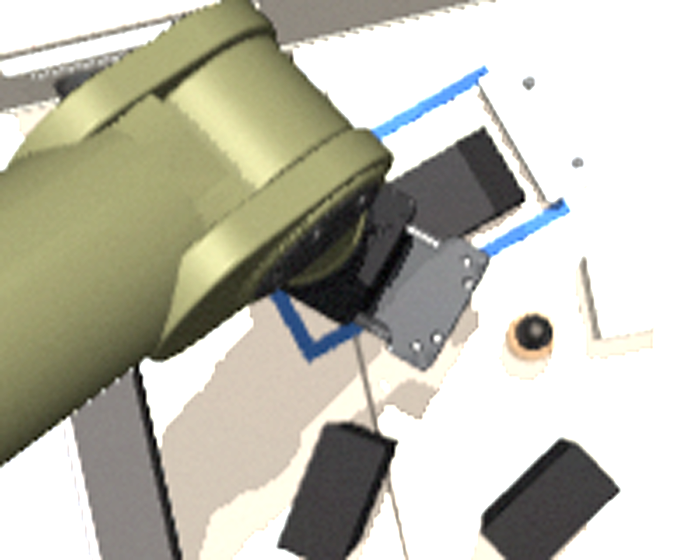

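View pics/scene_hz.png

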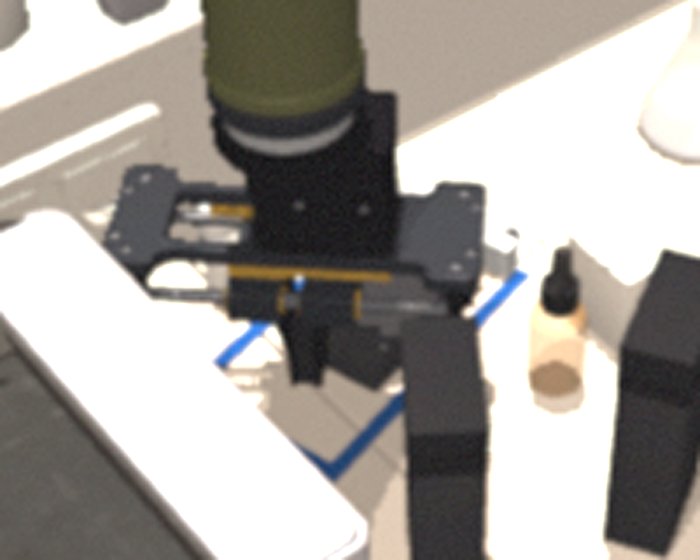

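```bash
python3 - <<'E'
from h import *
T=lambda u,v:(190+u/3.5-.36,120+v/3.5-.36)
for p in [(487,128),(524,199)]: print(bay(onz("top",T(*p),.026)).round(4))
# bar near face upper edge from first picture
L=lambda u,v:np.array([230+u/5-.4,120+v/5-.4])
for p in [(485,118),(585,292)]: print(bay(onz("top",L(*p),.022)).round(4), bay(onz("top",L(*p),0)).round(4))
E
```

```text
[0.0691 0.014  0.026 ]
[ 0.0666 -0.0357  0.026 ]
[0.0797 0.0418 0.022 ] [0.0821 0.0457 0.    ]
[ 0.0789 -0.046   0.022 ] [ 0.0812 -0.0441  0.    ]
```

>>> {"fn": "play_rows", "kwargs": {
  "motion": [
    [1,-0.26,-0.15,0,0],
    [1,-0.26,-0.15,0,0],
    [1,-0.26,-0.15,0,0],
    [1,-0.087,-0.05,0,0],
    [1,-0.087,-0.05,0,0],
    [1,0,0,0,0]
  ]
}}

```text
time: 11.2
position: [0.525, -0.3009, 0.0185]
tool_rot: [0.763, 3.047, -0.0]
ft_force: [0.0, 0.7, 0.4]
grip_width: 0.005
```

```bash
python3 look.py i top; python3 - <<'E'
import cv2
im=cv2.imread("pics/top_i.png")[140:200,295:375]; cv2.imwrite("pics/iz.png",cv2.convertScaleAbs(cv2.resize(im,None,fx=9,fy=9,interpolation=cv2.INTER_CUBIC),alpha=1.2))
E
```

```text
11.2 bay [-0.042   0.0006  0.0185] [-0.14  0.52  0.77  1.8  -0.42  0.99  1.88] F [0.01 0.71 0.39] grip 0.005355429057482481
toolx bay deg -149.82
```

View pics/iz.png

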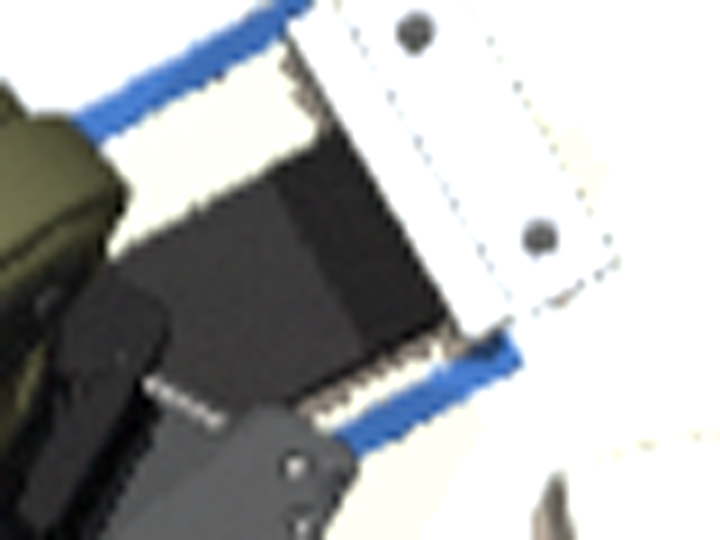

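>>> {"fn": "play_rows", "kwargs": {
  "motion": [
    [1,-0.087,-0.05,0,0],
    [1,-0.087,-0.05,0,0],
    [1,0,0,0,0]
  ]
}}

```text
time: 11.62
position: [0.5261, -0.3026, 0.0186]
tool_rot: [0.763, 3.047, -0.0]
ft_force: [-0.2, 0.6, -0.8]
grip_width: 0.009
```

```bash
python3 look.py j top; python3 - <<'E'
import cv2
im=cv2.imread("pics/top_j.png")[140:200,295:375]; cv2.imwrite("pics/jz.png",cv2.convertScaleAbs(cv2.resize(im,None,fx=9,fy=9,interpolation=cv2.INTER_CUBIC),alpha=1.2))
E
```

```text
11.625 bay [-0.0399  0.0006  0.0186] [-0.14  0.52  0.77  1.8  -0.43  0.99  1.88] F [-0.17  0.59 -0.8 ] grip 0.009494801162320753
toolx bay deg -149.82
```

View pics/jz.png

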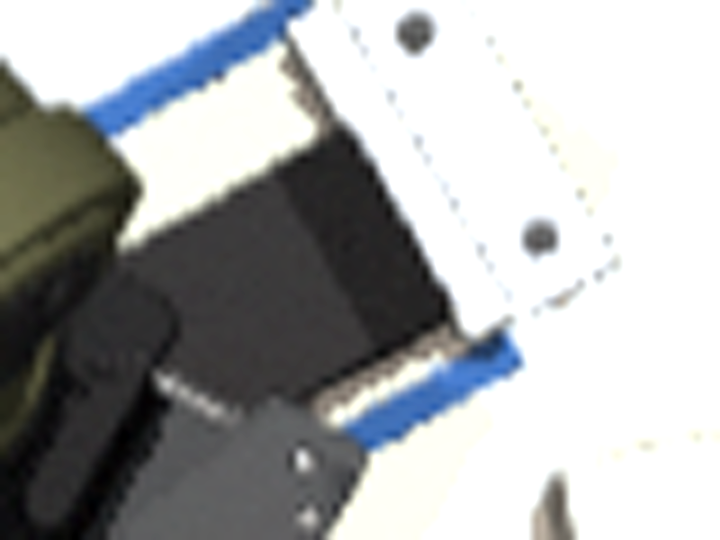

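>>> {"fn": "play_rows", "kwargs": {
  "motion": [
    [1,-0.087,-0.05,0,0],
    [1,-0.087,-0.05,0,0],
    [1,0,0,0,0]
  ]
}}

```text
time: 12.05
position: [0.5264, -0.303, 0.0183]
tool_rot: [-0.762, -3.045, -0.003]
ft_force: [-2.9, 3.6, 3.9]
grip_width: 0.003
```

```bash
python3 look.py k top; python3 - <<'E'
import cv2
im=cv2.imread("pics/top_k.png")[140:200,295:375]; cv2.imwrite("pics/kz.png",cv2.convertScaleAbs(cv2.resize(im,None,fx=9,fy=9,interpolation=cv2.INTER_CUBIC),alpha=1.2))
E
```

```text
12.05 bay [-0.0394  0.0007  0.0183] [-0.13  0.52  0.77  1.79 -0.43  1.    1.89] F [-2.86  3.6   3.94] grip 0.0034841692453485597
toolx bay deg -149.8
```

View pics/kz.png

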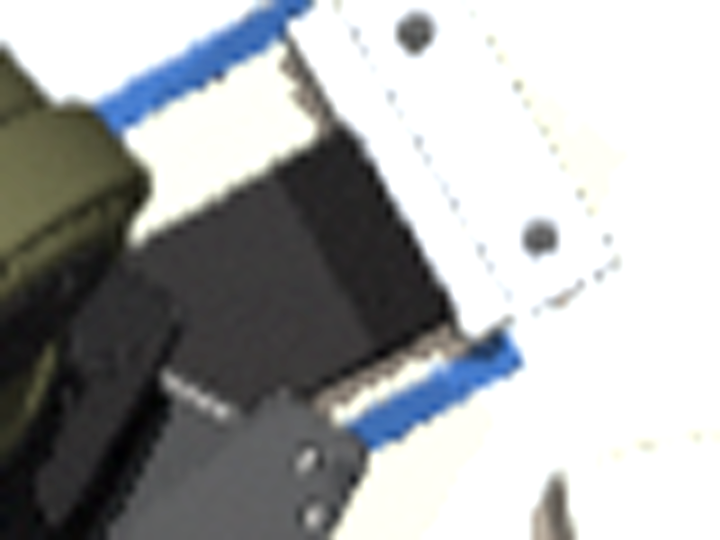

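>>> {"fn": "play_rows", "kwargs": {
  "motion": [
    [1,0.433,0.25,0,0],
    [1,0.866,0.5,0,0],
    [1,0.866,0.5,0,0],
    [1,0.433,0.25,0,0],
    [1,0,0,-2,0],
    [1,0,0,-4,0],
    [1,0,0,-4,0],
    [1,0,0,-5,0],
    [1,0,0,-5,0],
    [1,0,0,-5,0],
    [1,0.866,0.5,-2,0],
    [1,2.5,1.5,0,0],
    [1,3.5,3.0,0,0],
    [1,3.5,3.0,0,0],
    [1,0,0,0,0]
  ]
}}

```text
time: 13.98
position: [0.4567, -0.1558, 0.2887]
tool_rot: [-0.754, -3.05, -0.005]
ft_force: [-0.4, -0.8, 0.2]
grip_width: 0.004
```

```bash
python3 look.py l top scene; python3 - <<'E'
import cv2
im=cv2.imread("pics/top_l.png")[130:230,240:390]; cv2.imwrite("pics/lz.png",cv2.convertScaleAbs(cv2.resize(im,None,fx=5,fy=5,interpolation=cv2.INTER_CUBIC),alpha=1.1))
im=cv2.imread("pics/scene_l.png")[150:270,220:400]; cv2.imwrite("pics/lsz.png",cv2.convertScaleAbs(cv2.resize(im,None,fx=4.4,fy=4.4,interpolation=cv2.INTER_CUBIC),alpha=1.6))
E
```

```text
13.975 bay [-0.2013  0.0188  0.2887] [-0.57 -0.12  0.79  1.78  0.08  1.45  1.29] F [-0.39 -0.84  0.17] grip 0.004039831737956687
toolx bay deg -149.46
```

View pics/lz.png

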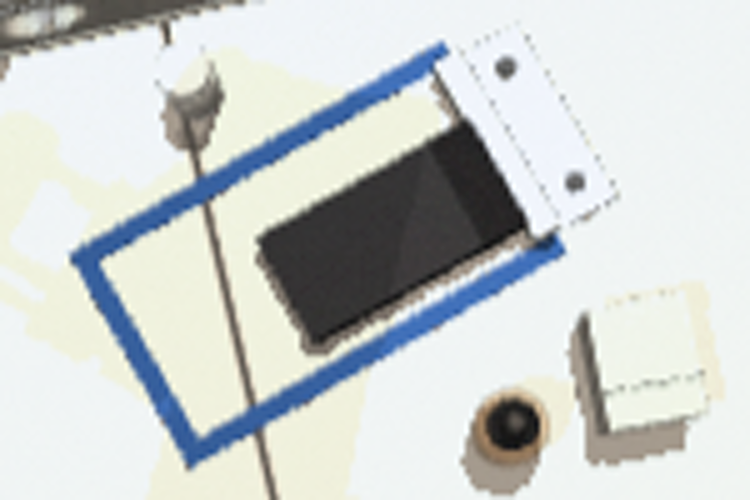

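View pics/lsz.png

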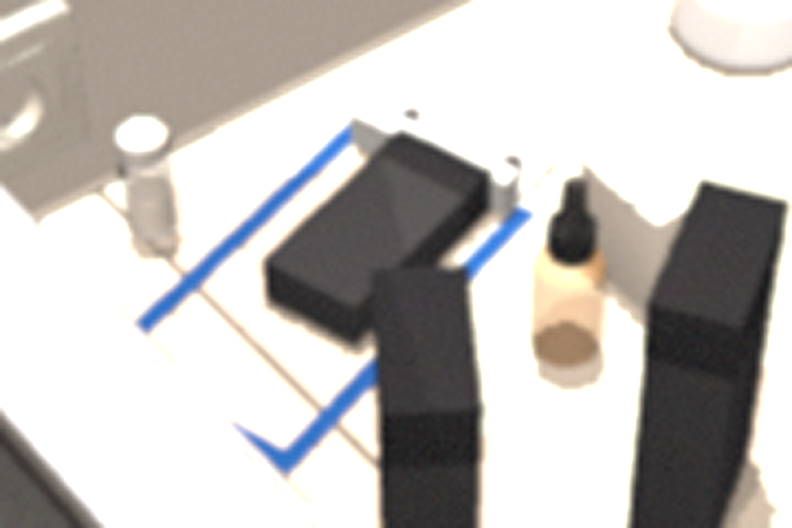

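```bash
python3 - <<'E'
from h import *
T=lambda u,v:(240+u/5-.4,130+v/5-.4)
for n,p in [("lidL",(470,122)),("lidR",(527,220)),("footL",(258,238)),("footR",(315,342))]: print(n,bay(onz("top",T(*p),.026)).round(4))
a=cv2.imread("pics/top0.png").astype(int);b=cv2.imread("pics/top_l.png").astype(int)
for n,(x0,y0,x1,y1) in dict(vial=(266,130,288,162),dropper=(330,203,352,232),white=(354,184,385,224)).items():
    A=a[y0:y1,x0:x1].astype(np.float32).mean(2).astype(np.float32);Bb=b[y0:y1,x0:x1].mean(2).astype(np.float32)
    print(n,cv2.phaseCorrelate(A,Bb))
E
```

```text
lidL [0.0805 0.0129 0.026 ]
lidR [ 0.0803 -0.0363  0.026 ]
footL [-0.024  0.015  0.026]
footR [-0.0251 -0.0363  0.026 ]
vial ((0.00860761460636894, -0.09073633067716358), 0.8894045707614472)
dropper ((0.033990930752677784, 0.00604714529937489), 0.9978288893898328)
white ((0.014956241621185029, 0.022969439357780175), 1.0063318663276732)
```

Both lid corners measure 80 mm along the bay, which is the bar's face. The carton is inside the outline, the bystanders haven't moved, and the arm is clear.

```bash
python3 - <<'E'
from bench import ticket
print(ticket.close_job())
E
```

```text
the job is handed in; nothing more can be done
None
```

The carton is lying flat in the bay with its lid end against the stop bar, and I handed the job in at about 14 s of the 48 s. The hand-in gave no verdict.

- **Topple:** I pushed the smallest dark carton high on its back, with the fingertips about 89 mm up. It fell forward inside the outline, and its lid end came to rest at about x = +39 mm.
- **Slide:** I pushed its near end with the closed fingertips, keeping the gripper turned 30° so it stayed clear of the dropper bottle and the neighbouring carton. I stopped when the wrist force rose to about 5 N as the carton met the bar, then backed off and raised the arm clear.
- **Final check, carton:** in the overhead picture the lid corners are at x = 80.5 and 80.3 mm, against the bar face at 80 mm. The near end is at about -25 mm, and y runs from -36 to +15 mm, inside the ±55 mm limit.
- **Final check, bystanders:** the vial, dropper bottle and white carton shifted by less than 0.1 pixel in the overhead picture, well under 1 mm.
- **Disagreements:** the bystander check used the overhead picture only. Camera readings agreed with each other to about 2–3 mm. Part-way through the slide the carton seemed turned about 3° the other way, but at the end it measured square to the bar.

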